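# Set the swivel vise to 30 degrees and clamp it

### The arm

A 6-joint arm with a two-finger parallel gripper is mounted at the origin on the work surface. World frame = base frame: x ahead of the robot, y to its left, z up, the work surface at z = 0. Lengths are in m, angles in rad, forces in N, time in s.
With the tool pointing down it reaches from about 0.35 to 0.975 m from the base axis. Payload 4.9 kg.
Tool frame: the origin (TCP) lies midway between the tips of the shut fingers; the grasp point (between the pads) lies 19 mm behind it; z points along the fingers, y is the line along which they close (so a half turn about z gives the same grasp; the last joint's range is limited). The gripper opens to 85 mm and grips with 20 to 120 N. Pads are 22 mm wide; open, the fingers measure 114 mm over their backs; the gripper's body (76 mm by 85 mm) begins 54 mm behind the grasp point. The pads swing forward as they close: fully open they stand 13 mm farther back than shut.
Start: joints at [1.155, 0.053, 1.613, -0, 1.476, -0.119], TCP at [0.183, 0.598, 0.231] pointing down, gripper open.
Joint ranges: [-3.01, 3.01], [-1.01, 2.22], [0.06, 2.58], [-1.02, 4.17], [0.09, 2.62], [-3.14, 3.14]. Speed limits (rad/s): [2.57, 2.57, 3.14, 3.14, 3.14, 3.14].

### API

Orientations are given as a unit quaternion [w, x, y, z].
In Python, from plant import state, grab_frame, job_done, cut_out, place_of gives the robot as it stands.
- The arm moves only by the tool jog_arm, never from a script. Its argument "motion" is text: rows parted by semicolons, each of 7 numbers parted by spaces: the opening in per cent of the stroke, from 0 (shut) to 100 (fully open), then the shift along the tool's x, y, z as a fraction of full scale, then the turn, a rotation vector about the tool's x, y, z as a fraction of full scale. A call has exactly 5 rows; each row is the pose to reach, as a shift and turn from the pose commanded when the call began, along the tool's axes at that moment; what a row does not reach only later rows make up. Full scale, the value 1, is 50 cm for a shift and 1.5 rad for a turn. A row lasts 1/8 s, in which the tool goes at most 62.5 mm and 10.7 degrees, less where a joint would pass 70% of its speed; a pose out of reach is approached as far as the arm can. A call with a number of a shift or a turn outside -1 to 1 is refused whole. A call with a gripper value outside its range is refused whole. The fingers move at their own pace and stop on an object; the grip force is fixed at half the most. Time passes only in rows, so rows that repeat a pose let the fingers close, or fill a call up. It gives the time, the measured TCP pose, the force, the opening and the grip force at its end, in the units of the state.
- state(): the state, without advancing time (a new reading comes with each control period).
- grab_frame(name): name is "scene" or "top" or "wrist"; returns a dict with "color" (384x512x3 uint8, red, green, blue), "range_z" (384x512 float32, m along the optical axis (not along the pixel's ray), 0 where there is no reading), "intrinsics" (3x3 intrinsics, pixels), "world_from_camera" (4x4, takes a point from camera to world coordinates). Camera axes: x right, y up, looking along -z (the intrinsics and any distortion apply to the point x, -y, -z); pixel columns grow to the right and rows downward; lengths in m; the calibration is good to about 2 mm. A picture is of the moment at which its call begins.
- job_done(): hands the job in; it is judged then, once.
Trained networks look in the newest picture that a camera, given by its name, has taken for a name from the list of things; names that differ only in an ending like _2 or _b are one class to them, and where a whole thing is asked for, a point or a joint stands for the part that bears it (a point fixed in the world has none). Each returns a list of dicts, best first, with "p" (0 to 1); they miss things now and then, are a little off and sometimes report something else, mostly with a low value. They report only what shows in the picture. A call takes as long as a camera call.
- cut_out(camera, thing): "pixels" (384x512 bool, what is visible of it).
- place_of(camera, thing): "at" ([x, y, z] in m, in world coordinates, good to about 4 mm: a listed point, or the origin of a listed thing).
The state is a dict: "time": time; "joint_pos": joint angles; "joint_vel": joint speeds; "joint_efforts": joint torques, N m; "tool_pos": TCP position; "tool_rot": TCP orientation; "contact_force": force on the tool from outside, world axes, zero at the start; "ft_torque": the same for the moment, N m; "gripper_width": opening from 0.0 (shut) to 1.0 (fully open); "grasp_force": force on a finger pad.
Only numpy, scipy, OpenCV 4.12 (cv2) and the standard library are available. Lean on these libraries where they do the work, as an engineer would, in place of code of your own. Each camera call takes 0.05 s, during which the arm holds its last target. There are 200 camera calls.

### The job

A tube stub is held in the drill-press vise for an angled hole: with a fingertip or the outside of the fingers, push the vise round on its graduated base until the index mark on its flange lines up with the 30-degree scale line, the long thin line on the robot's side of the wide zero line. Then push the clamp lever clockwise (seen from above) all the way to its stop, so that the vise is locked at that setting. Grip and lift nothing, and leave the loose tools and parts lying about where they are.

Things in the scene. Friction and masses are not known exactly. Their poses are not given: they have to be found in the camera images.
- base: The fixed swivel base: a 290 x 340 x 10 mm dark steel plate carrying a bright flat ring of 190 mm diameter, its top 28 mm above the bench. Origin on the bench under the vise's turning axis; z up, x away from the robot (yaw within 0.3 rad), y to the robot's left. The scale, dark radial lines every 10 degrees from -50 to 50, is on the ring's +y (left) side.
- pivot (a point): Point on the vise's vertical turning axis at the height of the ring's top, 28 mm above the bench; its axes are those of the base.
- line30 (a point): Inner end of the target 30-degree line: 66 mm from the turning axis, 28 mm above the bench, on the base. The line is 25 mm long and 3 mm wide, on the robot's side (-x) of zero; its twin lies on the far side of zero, and the other lines are 13 mm long.
- zero_line (a point): Inner end of the zero line (25 mm long, 5 mm wide, the widest), at +y of the base, 66 mm from the turning axis.
- index (a point): Outer end of the index mark, a 3.5 mm wide dark line on the round flange (130 mm diameter, 8 mm thick) under the vise; 66 mm from the turning axis, at the ring's top. It is on the vise's left side and turns with the vise.
- vise (a joint): Angle of the vise on its base (rad). 0: index at the zero line; grows anticlockwise seen from above, the index moving towards the robot; 0.5236 at the target line; range -0.9 to 0.9. With the clamp slack it turns against a steady drag of about 0.7 N m (about 9 N at the fixed jaw) and stays where it is left, without coasting.
- jaw (a point): Centre of the fixed jaw, the vise's block farthest from the robot: 45 mm along the vise x 85 mm wide x 50 mm high, from 62 to 112 mm above the bench, 72.5 mm from the turning axis (at joint 0 along the base's +x). Axes turn with the vise, x along its length: upright flanks 42.5 mm towards -y (right) and +y (left). The vise's bed is 200 x 70 mm; the screw's slanted bar near the robot reaches 142 mm up.
- clamp (a joint): Angle of the clamp lever (rad): 0 fully slack, grows clockwise seen from above, 1.3 is its end stop (locked). Through a screw it presses a brake shoe on the flange: the vise turns freely below about 0.65 and is held fast near 1.3. The lever stays where it is left; it takes about 5 N at its tip while slack, rising to about 10 N near the stop.
- clamp_pivot (a point): Foot of the clamp lever on its vertical turning axis, 43 mm above the bench, 117 mm to the -y (right) side of the vise's turning axis, on the base.
- clamp_tip (a point): End of the black clamp lever's arm, 62 mm from its axis, 63 mm above the bench; the arm is round, 15 mm thick over its outer 32 mm. At 0 it points 60 degrees clockwise of the base's +x (right and away from the robot), at 1.3 134 degrees clockwise of it (right and towards the robot). The lug below is 34 mm wide, its top 40 mm above the bench.
- socket: Bystander: steel socket, 26 mm diameter, 36 mm high, standing on the plate's far left part; origin under its centre.
- tube_stub: Bystander: open offcut of 30 mm square tube, 45 mm high, standing on the plate's far right part; origin under its centre.
- hex_nut: Bystander: steel hex nut, 36 mm across corners, 16 mm high, on the plate's near left part; origin under its centre.
- oil_can: Bystander: grey can, 60 mm diameter, 130 mm high, at the far left; origin under its centre.
- wrench: Bystander: wrench, 180 mm long, lying to the left; origin under its middle.
- hammer: Bystander: hammer, 260 mm long, lying to the right; origin under its middle.
- screwdriver: Bystander: screwdriver, 200 mm long, lying at the far right; origin under its middle.

How it is judged:
On the way, in this order (a step that is already met when the one before it is completed fails the run):
1. the vise is set to the 30-degree line while the clamp is still slack (value of joint vise between 0.4796 and 0.5676 rad and value of joint clamp below 0.8 rad), for 0.3 s.
2. the clamp lever is pushed home (value of joint clamp above 1.15 rad), for 0.2 s.
At the end, for the whole second after the job is handed in: The index mark is within 2.5 degrees (about 3 mm) of the 30-degree line, the vise is at rest, and the clamp lever is home, within 0.15 rad of its stop (value of joint vise between 0.4796 and 0.5676 rad and value of joint clamp above 1.15 rad and velocity of joint vise between -0.02 and 0.02 rad/s); the robot touches nothing.
It fails at once if a loose tool or part was lifted or moved more than 20 mm (distance of any of socket, tube_stub, hex_nut, oil_can, wrench, hammer, screwdriver from where it was at the start of the episode above 0.02 m).
It also fails if it takes over 67 s, if anything falls off the work surface, if the arm or the gripper's body presses on something with over 40 N, if the wrist force passes 120 N, or if a joint passes its speed limit or range.

## Working session

There is one attempt and no reset: what is moved stays moved. The work goes in short steps, Python scripts to look and compute and a tool call to move; the robot and the scene stay as the last step left them, time stands still between calls to the robot, and variables do not carry over. Pictures are saved under pics/ and viewed, at most 10 in all, crops included, and the job is handed in when it is done.

Besides the shell and the picture viewer there is one more tool, called after "Request:" by a JSON object that holds its "op" and its "data", one argument or row to a line. jog_arm: Moves the arm, as the interface text tells. Shift numbers are shares of 50 cm and turn numbers shares of 1.5 rad, none past 1 either way. Its arguments: {"type":"object","properties":{"motion":{"type":"string"}},"required":["motion"]}

```bash
mkdir -p pics; python3 - <<'E'
from plant import *
import cv2,numpy as np
s=state();print(s['time'],s['tool_pos'],s['tool_rot'],s['gripper_width'],s['contact_force'])
ims=[]
for c in ['top','scene']:
    f=grab_frame(c);ims.append(f['color'])
    print(c,f['world_from_camera'].round(3).tolist())
    for n in ['pivot','line30','zero_line','index','jaw','clamp_pivot','clamp_tip','socket','tube_stub','hex_nut','oil_can','wrench','hammer','screwdriver']:
        r=place_of(c,n)
        print(n,[(np.round(d['at'],3).tolist(),round(d['p'],2)) for d in r[:2]])
cv2.imwrite('pics/top.png',ims[0][:,:,::-1]);cv2.imwrite('pics/scene.png',ims[1][:,:,::-1])
E
```

```text
0.0 [0.18253373 0.597088   0.23003556] [-2.83747521e-04  1.47861198e-01  9.89007569e-01 -1.00699121e-03] 1.0009165407632126 [ 0.42897565 -0.02906442 -0.48103948]
top [[0.015, 0.986, -0.167, 0.424], [-1.0, 0.017, 0.009, 0.001], [0.011, 0.167, 0.986, 1.01], [0.0, 0.0, 0.0, 1.0]]
pivot [([0.595, -0.054, 0.025], 0.58), ([0.446, -0.405, 0.004], 0.17)]
line30 [([0.57, 0.011, 0.028], 0.74)]
zero_line [([0.603, 0.015, 0.031], 0.84)]
index [([0.6, -0.053, 0.025], 0.59), ([0.446, -0.406, 0.005], 0.23)]
jaw [([0.669, -0.065, 0.086], 0.79)]
clamp_pivot [([0.583, -0.166, 0.042], 0.78), ([0.571, 0.011, 0.027], 0.27)]
clamp_tip [([0.597, -0.228, 0.064], 0.66)]
socket [([0.738, 0.076, 0.012], 0.66)]
tube_stub [([0.704, -0.204, 0.012], 0.72)]
hex_nut [([0.457, 0.389, -0.0], 0.51), ([0.503, 0.106, 0.013], 0.45)]
oil_can [([0.65, 0.398, -0.002], 0.63)]
wrench [([0.461, 0.39, 0.004], 0.88)]
hammer [([0.447, -0.408, 0.004], 0.92)]
screwdriver [([0.706, -0.412, -0.001], 0.87)]
scene [[0.538, -0.539, 0.648, 1.253], [0.842, 0.326, -0.429, -0.433], [0.02, 0.777, 0.63, 0.701], [0.0, 0.0, 0.0, 1.0]]
pivot [([0.599, -0.051, 0.026], 0.72)]
line30 [([0.571, 0.01, 0.029], 0.74)]
zero_line [([0.598, -0.05, 0.001], 0.35)]
index []
jaw [([0.668, -0.067, 0.086], 0.91)]
clamp_pivot [([0.587, -0.168, 0.042], 0.65), ([0.595, -0.05, 0.027], 0.33)]
clamp_tip [([0.6, -0.226, 0.064], 0.66)]
socket [([0.572, 0.011, 0.031], 0.67), ([0.74, 0.079, 0.008], 0.4)]
tube_stub [([0.697, -0.202, 0.012], 0.76)]
hex_nut [([0.504, 0.106, 0.007], 0.54)]
oil_can [([0.646, 0.405, -0.002], 0.7)]
wrench []
hammer [([0.448, -0.405, 0.002], 0.84)]
screwdriver [([0.708, -0.413, 0.002], 0.69)]
```

View pics/top.png

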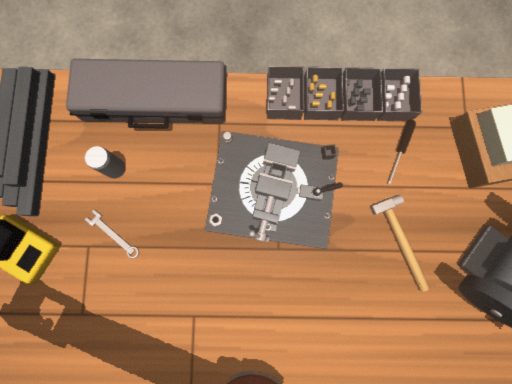

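View pics/scene.png

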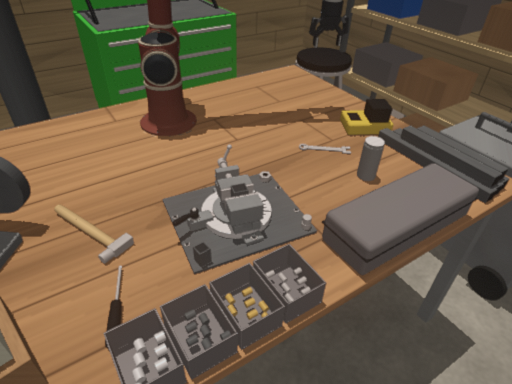

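The vise is at about −0.09 rad, base yaw is about −0.1 rad and the clamp is at about 0.2. The network points agree with each other. Next I'll write a helper, then hover over the vise.

```bash
cat > h.py <<'E'
import numpy as np
from plant import *
from scipy.spatial.transform import Rotation as R
def rot():
    q=state()['tool_rot'];return R.from_quat([q[1],q[2],q[3],q[0]])
def tgt(psi): # tool down, tool y turned psi from world y
    return R.from_euler('z',psi)*R.from_matrix(np.diag([-1.,1,-1]))
def plan(*w): # waypoints x,y,z,psi -> fractions
    p=np.array(state()['tool_pos']);r=rot()
    for x,y,z,psi in w:
        print(((r.inv().apply(np.array([x,y,z])-p))/.5).round(3),((r.inv()*tgt(psi)).as_rotvec()/1.5).round(3))
E
python3 -c "
from h import *
plan((.6,-.11,.3,-.3))"
```

```text
[-1.212 -1.109 -0.137] [0.    0.    0.002]
```

Request:
{"op": "jog_arm", "data": {
  "motion": "0 -0.08 -0.075 -0.03 0 0 0; 0 -0.16 -0.15 -0.06 0 0 0; 0 -0.25 -0.225 -0.09 0 0 0; 0 -0.33 -0.3 -0.12 0 0 0; 0 -0.41 -0.375 -0.137 0 0 0"
}}

```text
time: 2.12
tool_pos: [0.3248, 0.357, 0.3011]
tool_rot: [0.001, 0.148, 0.989, 0.001]
contact_force: [1.2, -0.6, 0.5]
gripper_width: 0.001
grasp_force: 0.0
```

Request:
{"op": "jog_arm", "data": {
  "motion": "0 -0.08 -0.075 0 0 0 0; 0 -0.16 -0.15 0 0 0 0; 0 -0.25 -0.225 0 0 0 0; 0 -0.33 -0.3 0 0 0 0; 0 -0.41 -0.375 0 0 0 0"
}}

```text
time: 2.75
tool_pos: [0.4659, 0.1174, 0.3001]
tool_rot: [0.0, 0.148, 0.989, 0.0]
contact_force: [-0.1, -0.1, -0.5]
gripper_width: -0.001
grasp_force: 0.0
```

Request:
{"op": "jog_arm", "data": {
  "motion": "0 -0.08 -0.075 0 0 0 0; 0 -0.16 -0.15 0 0 0 0; 0 -0.25 -0.225 0 0 0 0; 0 -0.33 -0.3 0 0 0 0; 0 -0.39 -0.36 0 0 0 0"
}}

```text
time: 3.38
tool_pos: [0.5998, -0.1122, 0.2996]
tool_rot: [-0.0, 0.148, 0.989, 0.0]
contact_force: [-0.1, 0.0, 0.4]
gripper_width: 0.0
grasp_force: 0.0
```

```bash
cat >> h.py <<'E'
def look(c,names,png=None):
    import cv2
    f=grab_frame(c)
    if png: cv2.imwrite('pics/'+png,f['color'][:,:,::-1])
    for n in names: print(n,[(np.round(d['at'],4).tolist(),round(d['p'],2)) for d in place_of(c,n)[:2]])
    return f
E
python3 -c "
from h import *
print(state()['time'])
f=look('wrist',['pivot','line30','zero_line','index','jaw','clamp_pivot','clamp_tip'],'w1.png')
print(f['world_from_camera'].round(3))
np.savez('w1.npz',**f)
plan((.655,-.155,.2,-.19),(.655,-.15,.08,-.19))"
```

```text
3.375
pivot []
line30 [([0.5689, 0.0156, 0.028], 0.78)]
zero_line [([0.606, 0.0144, 0.0242], 0.88), ([0.6176, 0.0148, 0.0324], 0.74)]
index [([0.6134, 0.0153, 0.0295], 0.97)]
jaw [([0.6662, -0.0702, 0.0869], 0.94)]
clamp_pivot [([0.5834, -0.1687, 0.045], 0.9), ([0.7063, -0.4111, 0.0], 0.25)]
clamp_tip [([0.6007, -0.2267, 0.0673], 0.97)]
[[ 0.294 -0.903 -0.312  0.52 ]
 [ 0.956  0.278  0.095 -0.088]
 [ 0.001 -0.326  0.945  0.442]
 [ 0.     0.     0.     1.   ]]
[-0.135 -0.056  0.2  ] [ 0.    0.   -0.07]
[-0.132 -0.046  0.44 ] [ 0.    0.   -0.07]
```

View pics/w1.png

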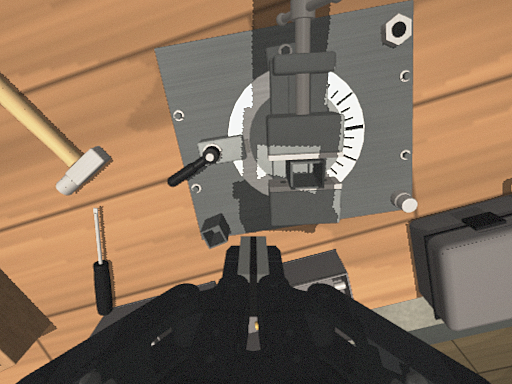

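The wrist view shows the scale on the right, with the zero line at about (355,127) and the fixed jaw at (305,205). The clamp lever is at (195,165). The area to the right of the jaw is free, so I'll go down there.

Request:
{"op": "jog_arm", "data": {
  "motion": "0 -0.06 -0.03 0.1 0 0 -0.03; 0 -0.135 -0.056 0.18 0 0 -0.07; 0 -0.135 -0.056 0.29 0 0 -0.07; 0 -0.133 -0.05 0.39 0 0 -0.07; 0 -0.132 -0.046 0.44 0 0 -0.07"
}}

```text
time: 4.4
tool_pos: [0.6532, -0.1493, 0.0759]
tool_rot: [-0.003, 0.095, 0.995, 0.001]
contact_force: [1.3, 0.0, 0.7]
gripper_width: 0.002
grasp_force: 0.0
```

```bash
cat >> h.py <<'E'
P=np.array([.597,-.052]);Y=-.1
def push(z,*th,off=.057,r=.0725):
    w=[]
    for t in th:
        f=Y+t;c,s=np.cos(f),np.sin(f)
        w.append((P[0]+c*r+s*off,P[1]+s*r-c*off,z,f))
    print(np.round(w,3));plan(*w)
E
python3 -c "
from h import *
push(.08,-.18,-.12,-.05,.05,.15,.25,.35,.45)"
```

```text
[[ 0.651 -0.127  0.08  -0.28 ]
 [ 0.655 -0.123  0.08  -0.22 ]
 [ 0.66  -0.119  0.08  -0.15 ]
 [ 0.667 -0.113  0.08  -0.05 ]
 [ 0.672 -0.105  0.08   0.05 ]
 [ 0.677 -0.098  0.08   0.15 ]
 [ 0.681 -0.089  0.08   0.25 ]
 [ 0.685 -0.081  0.08   0.35 ]]
[ 0.013  0.043 -0.008] [ 0.    -0.004  0.06 ]
[ 0.006  0.052 -0.008] [ 0.001 -0.004  0.02 ]
[-0.002  0.062 -0.008] [ 0.001 -0.004 -0.027]
[-0.012  0.077 -0.008] [ 0.001 -0.004 -0.094]
[-0.021  0.094 -0.008] [ 0.001 -0.003 -0.16 ]
[-0.028  0.111 -0.008] [ 0.001 -0.003 -0.227]
[-0.033  0.129 -0.008] [ 0.001 -0.003 -0.294]
[-0.036  0.147 -0.008] [ 0.002 -0.003 -0.36 ]
```

Request:
{"op": "jog_arm", "data": {
  "motion": "0 0.006 0.052 -0.006 0 0 0; 0 -0.002 0.062 -0.008 0 0 -0.03; 0 -0.012 0.077 -0.008 0 0 -0.094; 0 -0.021 0.094 -0.008 0 0 -0.16; 0 -0.028 0.111 -0.008 0 0 -0.227"
}}

```text
time: 5.03
tool_pos: [0.6774, -0.1016, 0.0825]
tool_rot: [-0.003, -0.077, 0.997, -0.002]
contact_force: [-5.8, -10.0, -4.0]
gripper_width: 0.008
grasp_force: 4.6
```

```bash
python3 -c "
from h import *
look('top',['index','jaw','line30','clamp_tip'])
look('scene',['index','jaw','line30','clamp_tip'])
push(.08,.25,.3,.35,.4,.45,.5)"
```

```text
index [([0.5954, 0.02, 0.0287], 0.58), ([0.6009, -0.2286, 0.0639], 0.37)]
jaw [([0.672, -0.0476, 0.0855], 0.8), ([0.7054, -0.4118, -0.0002], 0.42)]
line30 [([0.5724, 0.0145, 0.0265], 0.78)]
clamp_tip [([0.46, 0.3948, 0.002], 0.64), ([0.5988, -0.2262, 0.063], 0.6)]
index [([0.4573, 0.3921, 0.0078], 0.45)]
jaw [([0.6686, -0.0419, 0.0856], 0.56), ([0.6077, 0.0149, 0.0261], 0.46)]
line30 [([0.5701, 0.0124, 0.0302], 0.77)]
clamp_tip [([0.5992, -0.2277, 0.0619], 0.68)]
[[ 0.677 -0.098  0.08   0.15 ]
 [ 0.679 -0.093  0.08   0.2  ]
 [ 0.681 -0.089  0.08   0.25 ]
 [ 0.683 -0.085  0.08   0.3  ]
 [ 0.685 -0.081  0.08   0.35 ]
 [ 0.686 -0.076  0.08   0.4  ]]
[0.003 0.005 0.008] [-0.001 -0.001 -0.   ]
[-0.002  0.013  0.008] [-0.001 -0.001 -0.034]
[-0.007  0.02   0.008] [-0.001 -0.001 -0.067]
[-0.012  0.028  0.008] [-0.001 -0.001 -0.1  ]
[-0.016  0.036  0.008] [-0.001 -0.001 -0.134]
[-0.02   0.045  0.008] [-0.001 -0.001 -0.167]
```

Request:
{"op": "jog_arm", "data": {
  "motion": "0 0 0.008 0.004 0 0 -0.01; 0 -0.004 0.015 0.006 0 0 -0.045; 0 -0.009 0.023 0.008 0 0 -0.08; 0 -0.014 0.032 0.008 0 0 -0.12; 0 -0.016 0.036 0.008 0 0 -0.134"
}}

```text
time: 6.15
tool_pos: [0.6879, -0.0827, 0.0836]
tool_rot: [0.003, -0.175, 0.985, -0.003]
contact_force: [1.3, -8.9, 3.9]
gripper_width: -0.004
grasp_force: 4.4
```

```bash
python3 -c "
from h import *
look('wrist',['index','jaw','line30','zero_line'],'w2.png')
look('top',['index','jaw','line30','zero_line'])
look('scene',['index','jaw'])
push(.08,.45,.5,.55)"
```

```text
index []
jaw [([0.6662, -0.0293, 0.0875], 0.72)]
line30 [([0.7412, 0.0809, 0.0087], 0.42)]
zero_line []
index [([0.578, 0.0169, 0.0332], 0.57)]
jaw [([0.5799, 0.0154, 0.0292], 0.62), ([0.6671, -0.0308, 0.085], 0.53)]
line30 [([0.5709, 0.0134, 0.0286], 0.57)]
zero_line [([0.6071, 0.0162, 0.0315], 0.94)]
index []
jaw [([0.6647, -0.0306, 0.0873], 0.94)]
[[ 0.685 -0.081  0.08   0.35 ]
 [ 0.686 -0.076  0.08   0.4  ]
 [ 0.687 -0.072  0.08   0.45 ]]
[0.005 0.005 0.007] [-0.004  0.004 -0.   ]
[-0.     0.013  0.007] [-0.004  0.004 -0.033]
[-0.006  0.02   0.007] [-0.004  0.004 -0.067]
```

View pics/w2.png

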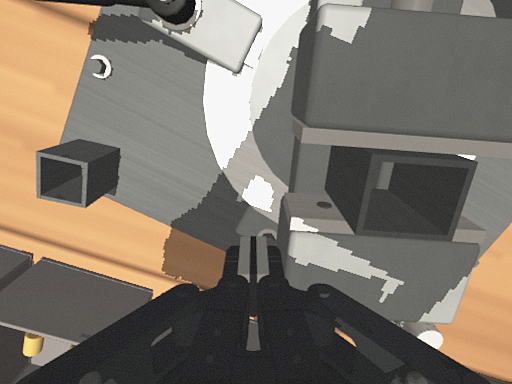

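Vise is at about 0.38 by jaw and index. The wrist view shows the finger in flat contact on the jaw flank at about (265,255), with the scale hidden. I'll push about 0.1 rad more, then back off for a precise look.

Request:
{"op": "jog_arm", "data": {
  "motion": "0 -0.003 0.004 0 0 0 -0.02; 0 -0.006 0.008 0 0 0 -0.035; 0 -0.009 0.012 0 0 0 -0.055; 0 -0.011 0.015 0 0 0 -0.067; 0 -0.011 0.015 0 0 0 -0.067"
}}

```text
time: 7.42
tool_pos: [0.6908, -0.0734, 0.0837]
tool_rot: [0.004, -0.223, 0.975, -0.003]
contact_force: [2.6, -8.0, 3.1]
gripper_width: -0.003
grasp_force: 3.9
```

Request:
{"op": "jog_arm", "data": {
  "motion": "0 0 -0.06 0 0 0 0; 0 0 -0.07 -0.1 0 0 0; 0 0.05 -0.07 -0.2 0 0 0; 0 0.15 -0.07 -0.3 0 0 0; 0 0.22 -0.05 -0.38 0 0 0"
}}

```text
time: 8.05
tool_pos: [0.5991, -0.1416, 0.2726]
tool_rot: [0.002, -0.224, 0.975, 0.0]
contact_force: [0.1, -0.2, 0.1]
gripper_width: -0.003
grasp_force: 0.0
```

```bash
python3 -c "
from h import *
import cv2
f=look('wrist',['pivot','index','jaw','line30','zero_line'],'w3.png')
np.savez('w3.npz',**f)
look('top',['index','jaw','line30','zero_line'])
look('scene',['index','jaw'])
print(state()['tool_pos'])"
```

```text
pivot []
index [([0.5733, 0.0137, 0.0286], 0.65)]
jaw [([0.6646, -0.0248, 0.088], 0.62), ([0.7079, -0.4092, 0.0002], 0.3)]
line30 [([0.5723, 0.0136, 0.0277], 0.61)]
zero_line [([0.6083, 0.0153, 0.0263], 0.64)]
index [([0.5724, 0.0133, 0.0289], 0.95)]
jaw [([0.6663, -0.0225, 0.0858], 0.79)]
line30 [([0.5736, 0.0096, 0.0274], 0.84)]
zero_line [([0.6064, 0.0128, 0.0288], 0.63), ([0.6664, -0.0252, 0.085], 0.21)]
index []
jaw [([0.6612, -0.021, 0.0861], 0.66)]
[ 0.59948445 -0.14176318  0.2690888 ]
```

View pics/w3.png

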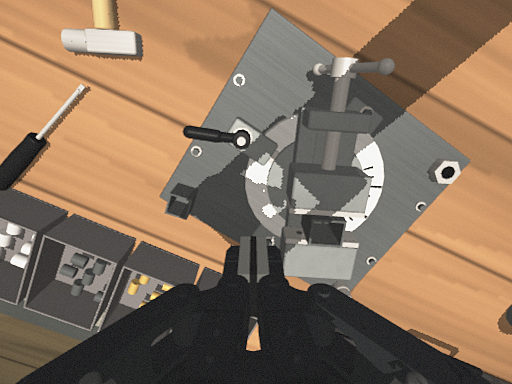

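```bash
python3 -c "
import cv2
i=cv2.imread('pics/w3.png')[130:260,310:410]
cv2.imwrite('pics/c3.png',cv2.resize(i,None,fx=4.5,fy=4.5,interpolation=cv2.INTER_CUBIC))"
```

```text
(no output)
```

View pics/c3.png

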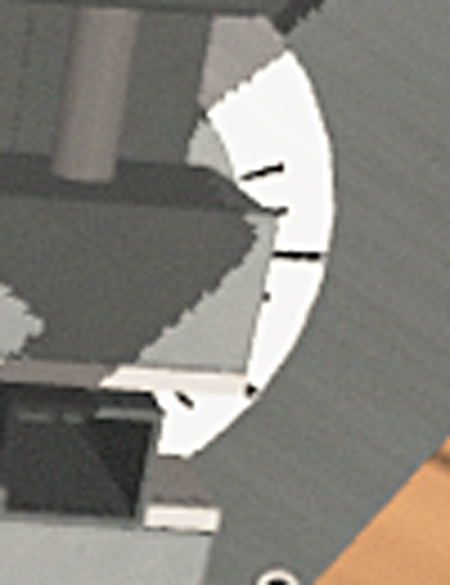

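The zoomed crop shows the jaw hiding the index, so I need a view from the left side.

```bash
python3 -c "
from h import *
plan((.585,-.01,.2,-.9))"
```

```text
[-0.089  0.25   0.138] [ 0.    -0.001  0.9  ]
```

Request:
{"op": "jog_arm", "data": {
  "motion": "0 -0.02 0.05 0 0 0 0.12; 0 -0.04 0.1 0 0 0 0.24; 0 -0.06 0.15 0.03 0 0 0.36; 0 -0.08 0.2 0.07 0 0 0.48; 0 -0.089 0.25 0.138 0 0 0.6"
}}

```text
time: 9.38
tool_pos: [0.5861, -0.0092, 0.2017]
tool_rot: [0.002, 0.226, 0.974, 0.0]
contact_force: [0.1, 0.2, 0.6]
gripper_width: 0.002
grasp_force: 0.0
```

Request:
{"op": "jog_arm", "data": {
  "motion": "0 0 0 0 0 0 0.12; 0 0 0 0 0 0 0.2; 0 0 0 0 0 0 0.3; 0 0 0 0 0 0 0.3; 0 0 0 0 0 0 0.3"
}}

```text
time: 10.0
tool_pos: [0.5851, -0.0101, 0.2008]
tool_rot: [-0.0, 0.434, 0.901, 0.0]
contact_force: [-0.4, -0.2, -0.1]
gripper_width: -0.001
grasp_force: 0.0
```

```bash
python3 -c "
from h import *
f=look('wrist',['pivot','index','jaw','line30','zero_line'],'w4.png')
np.savez('w4.npz',**f)
print(state()['tool_pos'])"
```

```text
pivot []
index [([0.5741, 0.0137, 0.0288], 0.96)]
jaw [([0.6651, -0.025, 0.0878], 0.87)]
line30 [([0.5711, 0.0169, 0.0293], 0.77)]
zero_line [([0.6072, 0.0145, 0.0281], 0.64)]
[ 0.58509036 -0.01007446  0.20083111]
```

View pics/w4.png

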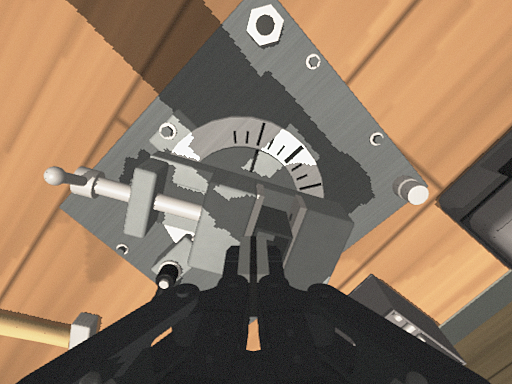

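```bash
python3 - <<'E'
import numpy as np,cv2
f=np.load('w4.npz');K=f['intrinsics'];T=f['world_from_camera'];C=f['color'];D=f['range_z']
v,u=np.mgrid[110:185,200:330];d=D[110:185,200:330]
p=np.stack([(u-K[0,2])*d/K[0,0],-(v-K[1,2])*d/K[1,1],-d],-1)@T[:3,:3].T+T[:3,3]
for a in [(300,150),(290,160),(215,140),(270,165),(248,170),(235,180),(280,140),(245,150)]:
    q=p[a[1]-110,a[0]-200];print(a,q.round(4),np.hypot(*(q[:2]-[.599,-.05])).round(4))
# polar unwrap
def polar(z,c,psi=np.linspace(-.3,.9,600),r=np.linspace(.045,.1,220)):
    R,A=np.meshgrid(r,psi,indexing='ij');a=-.1+np.pi/2+A
    w=np.stack([c[0]+R*np.cos(a),c[1]+R*np.sin(a),np.full_like(R,z)],-1)
    q=(w-T[:3,3])@T[:3,:3];uu=K[0,0]*q[...,0]/-q[...,2]+K[0,2];vv=K[1,1]*-q[...,1]/-q[...,2]+K[1,2]
    return cv2.remap(C,uu.astype('f4'),vv.astype('f4'),cv2.INTER_CUBIC)
a=polar(.028,(.599,-.05));b=polar(.036,(.599,-.05))
cv2.imwrite('pics/pol.png',np.vstack([a[::-1],b[::-1]])[:,:,::-1])
E
```

```text
(300, 150) [0.6118 0.0379 0.0292] 0.0889
(290, 160) [0.611  0.0228 0.0276] 0.0738
(215, 140) [ 0.5342 -0.0105  0.0274] 0.0759
(270, 165) [0.5954 0.0066 0.0378] 0.0567
(248, 170) [ 0.5809 -0.0128  0.0352] 0.0413
(235, 180) [ 0.5692 -0.0156  0.0886] 0.0455
(280, 140) [0.5882 0.0327 0.0286] 0.0834
(245, 150) [0.5649 0.0024 0.0362] 0.0625
```

View pics/pol.png

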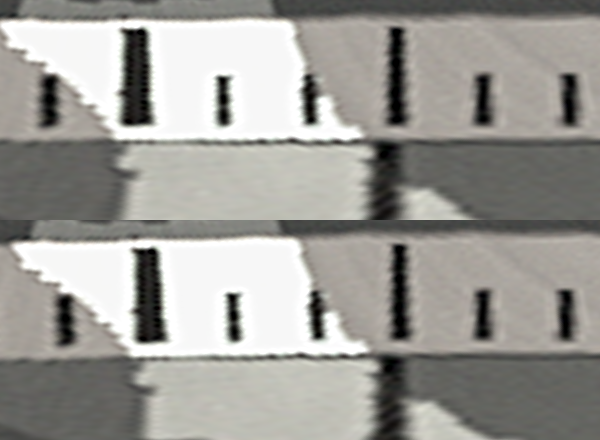

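Rectified view (upper half z=28 mm, lower half z=36 mm): zero line at x≈136, 30° line at x≈397, index on the flange at x≈391. At 2 mrad per pixel the vise sits at about 0.51 rad, inside the 0.48–0.57 window, so I move on to the clamp.

```bash
cat >> h.py <<'E'
CP=np.array([.584,-.168])
def lev(z,*q,r=.046,off=.0185,yaw=-.128):
    w=[]
    for t,g in q:
        a=yaw-1.047-t;c,s=np.cos(a),np.sin(a)
        xy=CP+r*np.array([c,s])+(off+g)*np.array([-s,c]);w.append((*xy,z,a+np.pi/2))
    print(np.round(w,3));plan(*w)
E
python3 - <<'E'
from h import *
look('wrist',['clamp_pivot','clamp_tip'])
f=np.load('w4.npz');K=f['intrinsics'];T=f['world_from_camera'];D=f['range_z']
for u,v in [(52,176),(90,183),(143,200),(165,268)]:
    d=D[v,u];print(u,v,(T[:3,:3]@[(u-K[0,2])*d/K[0,0],-(v-K[1,2])*d/K[1,1],-d]+T[:3,3]).round(3))
lev(.2,(.13,.022));lev(.055,(.13,.022))
E
```

```text
clamp_pivot [([0.5849, -0.1657, 0.0461], 0.96), ([0.6636, -0.0251, 0.0884], 0.6)]
clamp_tip []
52 176 [ 0.458 -0.08   0.141]
90 183 [ 0.47  -0.095  0.095]
143 200 [ 0.516 -0.076  0.102]
165 268 [ 0.575 -0.158  0.054]
[[ 0.635 -0.202  0.2    0.266]]
[-0.363 -0.16   0.002] [-0.     0.    -0.777]
[[ 0.635 -0.202  0.055  0.266]]
[-0.363 -0.16   0.292] [-0.     0.    -0.777]
```

Request:
{"op": "jog_arm", "data": {
  "motion": "0 -0.07 -0.03 0 0 0 -0.12; 0 -0.15 -0.06 0 0 0 -0.24; 0 -0.22 -0.1 0 0 0 -0.36; 0 -0.3 -0.13 0 0 0 -0.48; 0 -0.363 -0.16 0 0 0 -0.6"
}}

```text
time: 11.08
tool_pos: [0.6356, -0.2036, 0.2008]
tool_rot: [0.0, -0.003, 1.0, -0.0]
contact_force: [-0.9, 0.0, -0.4]
gripper_width: -0.002
grasp_force: 0.0
```

Request:
{"op": "jog_arm", "data": {
  "motion": "0 0 0 0.04 0 0 -0.12; 0 0 0 0.08 0 0 -0.177; 0 0 0 0.17 0 0 -0.177; 0 0 0 0.25 0 0 -0.177; 0 0 0 0.29 0 0 -0.177"
}}

```text
time: 11.7
tool_pos: [0.6337, -0.2013, 0.0528]
tool_rot: [-0.002, -0.132, 0.991, 0.001]
contact_force: [-0.8, 0.3, 0.3]
gripper_width: 0.003
grasp_force: 0.0
```

```bash
python3 - <<'E'
from h import *
look('top',['clamp_tip','jaw','index'])
look('scene',['clamp_tip','jaw'])
lev(.055,(.13,.022),(.13,0),(.25,0),(.37,0),(.49,0),(.61,0))
E
```

```text
clamp_tip []
jaw [([0.6667, -0.0211, 0.0867], 0.72)]
index [([0.5708, 0.0135, 0.0319], 0.75)]
clamp_tip [([0.7011, -0.2006, 0.0152], 0.36), ([0.4459, -0.4039, 0.0025], 0.25)]
jaw [([0.6643, -0.023, 0.0879], 0.94)]
[[ 0.635 -0.202  0.055  0.266]
 [ 0.614 -0.208  0.055  0.266]
 [ 0.609 -0.211  0.055  0.146]
 [ 0.604 -0.214  0.055  0.026]
 [ 0.598 -0.216  0.055 -0.094]
 [ 0.592 -0.217  0.055 -0.214]]
[0.003 0.003 0.007] [-0.002  0.002  0.   ]
[0.047 0.003 0.007] [-0.002  0.002  0.   ]
[ 0.058 -0.001  0.007] [-0.002  0.002  0.08 ]
[ 0.07  -0.004  0.007] [-0.001  0.002  0.16 ]
[ 0.082 -0.005  0.007] [-0.001  0.002  0.24 ]
[ 0.094 -0.004  0.007] [-0.001  0.003  0.32 ]
```

Request:
{"op": "jog_arm", "data": {
  "motion": "0 0.047 0.003 0.004 0 0 0; 0 0.058 -0.001 0.004 0 0 0.08; 0 0.07 -0.004 0.004 0 0 0.16; 0 0.082 -0.005 0.004 0 0 0.24; 0 0.094 -0.004 0.004 0 0 0.32"
}}

```text
time: 12.68
tool_pos: [0.5936, -0.2168, 0.0564]
tool_rot: [0.004, 0.109, 0.994, -0.001]
contact_force: [6.2, 0.1, -2.4]
gripper_width: -0.001
grasp_force: 3.2
```

```bash
python3 - <<'E'
from h import *
look('wrist',['clamp_tip','clamp_pivot'])
look('scene',['clamp_tip','jaw'])
lev(.055,(.61,0),(.73,0),(.85,0),(.97,0),(1.09,0),(1.2,0),(1.3,0))
E
```

```text
clamp_tip [([0.5744, -0.2273, 0.0647], 0.9)]
clamp_pivot [([0.5853, -0.1655, 0.0479], 0.97)]
clamp_tip [([0.5687, 0.0113, 0.0332], 0.54), ([0.5711, -0.2274, 0.0622], 0.46)]
jaw [([0.6652, -0.0221, 0.0896], 0.71), ([0.5861, -0.1676, 0.0417], 0.59)]
[[ 0.592 -0.217  0.055 -0.214]
 [ 0.586 -0.218  0.055 -0.334]
 [ 0.58  -0.217  0.055 -0.454]
 [ 0.575 -0.217  0.055 -0.574]
 [ 0.569 -0.215  0.055 -0.694]
 [ 0.564 -0.213  0.055 -0.804]
 [ 0.559 -0.211  0.055 -0.904]]
[ 0.001 -0.     0.002] [-0.     0.004  0.   ]
[ 0.012 -0.004  0.002] [-0.     0.004  0.08 ]
[ 0.024 -0.006  0.002] [0.    0.004 0.16 ]
[ 0.036 -0.007  0.002] [0.    0.004 0.24 ]
[ 0.048 -0.007  0.002] [0.001 0.004 0.32 ]
[ 0.058 -0.005  0.002] [0.001 0.004 0.394]
[ 0.068 -0.003  0.002] [0.001 0.004 0.46 ]
```

Request:
{"op": "jog_arm", "data": {
  "motion": "0 0.012 -0.004 0 0 0 0.08; 0 0.024 -0.006 0 0 0 0.16; 0 0.036 -0.007 0 0 0 0.24; 0 0.048 -0.007 0 0 0 0.32; 0 0.056 -0.006 0 0 0 0.38"
}}

```text
time: 13.6
tool_pos: [0.5654, -0.2153, 0.0564]
tool_rot: [0.005, 0.383, 0.924, -0.001]
contact_force: [7.3, -4.2, -3.2]
gripper_width: -0.001
grasp_force: 4.3
```

```bash
python3 - <<'E'
from h import *
look('wrist',['clamp_tip','clamp_pivot'])
look('scene',['clamp_tip','jaw'])
lev(.055,(1.15,0),(1.2,0),(1.25,0),(1.3,0),(1.35,0),(1.4,0))
E
```

```text
clamp_tip [([0.5412, -0.2163, 0.0658], 0.84)]
clamp_pivot [([0.5839, -0.163, 0.0446], 0.93)]
clamp_tip [([0.5416, -0.214, 0.0618], 0.62)]
jaw [([0.6637, -0.0197, 0.0886], 0.74)]
[[ 0.566 -0.214  0.055 -0.754]
 [ 0.564 -0.213  0.055 -0.804]
 [ 0.561 -0.212  0.055 -0.854]
 [ 0.559 -0.211  0.055 -0.904]
 [ 0.557 -0.21   0.055 -0.954]
 [ 0.555 -0.208  0.055 -1.004]]
[-0.     0.003  0.003] [ 0.001  0.005 -0.02 ]
[0.005 0.001 0.003] [0.001 0.005 0.014]
[ 0.009 -0.001  0.003] [0.001 0.005 0.047]
[ 0.014 -0.002  0.003] [0.001 0.005 0.08 ]
[ 0.019 -0.004  0.002] [0.001 0.005 0.114]
[ 0.024 -0.004  0.002] [0.002 0.005 0.147]
```

Request:
{"op": "jog_arm", "data": {
  "motion": "0 0.004 0 0 0 0 0.02; 0 0.008 0 0 0 0 0.045; 0 0.011 -0.001 0 0 0 0.06; 0 0.014 -0.001 0 0 0 0.08; 0 0.016 -0.001 0 0 0 0.09"
}}

```text
time: 14.52
tool_pos: [0.5587, -0.212, 0.0565]
tool_rot: [0.005, 0.443, 0.896, -0.003]
contact_force: [3.7, -9.9, -2.8]
gripper_width: 0.001
grasp_force: 5.3
```

```bash
python3 - <<'E'
from h import *
look('wrist',['clamp_tip','clamp_pivot'])
look('scene',['clamp_tip','jaw'])
print(state()['contact_force'])
lev(.055,(1.3,0),(1.35,0),(1.4,0),(1.45,0))
E
```

```text
clamp_tip [([0.5356, -0.2106, 0.0658], 0.64)]
clamp_pivot [([0.5863, -0.1646, 0.0465], 0.71)]
clamp_tip [([0.5345, -0.2111, 0.062], 0.47), ([0.4458, -0.4083, 0.0037], 0.36)]
jaw [([0.6635, -0.0206, 0.0869], 0.61)]
[  3.65681485 -10.00021949  -1.10933866]
[[ 0.559 -0.211  0.055 -0.904]
 [ 0.557 -0.21   0.055 -0.954]
 [ 0.555 -0.208  0.055 -1.004]
 [ 0.553 -0.207  0.055 -1.054]]
[0.001 0.002 0.003] [-0.001  0.007 -0.009]
[0.005 0.    0.003] [-0.     0.007  0.024]
[ 0.01  -0.001  0.003] [-0.     0.007  0.057]
[ 0.015 -0.003  0.003] [0.    0.007 0.091]
```

Request:
{"op": "jog_arm", "data": {
  "motion": "0 0.002 0 0 0 0 0.01; 0 0.004 0 0 0 0 0.02; 0 0.006 0 0 0 0 0.03; 0 0.007 0 0 0 0 0.03; 0 0.007 0 0 0 0 0.03"
}}

```text
time: 15.45
tool_pos: [0.556, -0.2101, 0.0564]
tool_rot: [0.005, 0.463, 0.886, -0.004]
contact_force: [2.2, -13.6, -1.4]
gripper_width: 0.001
grasp_force: 5.7
```

Request:
{"op": "jog_arm", "data": {
  "motion": "0 0.002 0 0 0 0 0; 0 0.003 0 0 0 0 0.01; 0 0.005 0 0 0 0 0.02; 0 0.006 0 0 0 0 0.02; 0 0.006 0 0 0 0 0.02"
}}

```text
time: 16.08
tool_pos: [0.5552, -0.2097, 0.0567]
tool_rot: [0.007, 0.476, 0.879, -0.005]
contact_force: [5.3, -19.2, -5.7]
gripper_width: -0.0
grasp_force: 9.1
```

The force jumped with almost no travel, so the stop is reached. I'll back off and verify.

Request:
{"op": "jog_arm", "data": {
  "motion": "0 -0.04 0 0 0 0 0; 0 -0.05 0 -0.1 0 0 0; 0 -0.05 0 -0.2 0 0 0; 0 -0.05 0.1 -0.29 0 0 0; 0 -0.05 0.2 -0.29 0 0 0"
}}

```text
time: 16.7
tool_pos: [0.653, -0.1703, 0.2061]
tool_rot: [0.005, 0.477, 0.879, 0.0]
contact_force: [0.4, 0.1, 0.5]
gripper_width: -0.003
grasp_force: 0.0
```

```bash
python3 - <<'E'
from h import *
p=state();print(p['time'],p['tool_pos'],p['contact_force'])
look('top',['clamp_tip','clamp_pivot','jaw','index','line30','tube_stub'])
look('scene',['clamp_tip','clamp_pivot','jaw'])
look('wrist',['clamp_tip','index'])
plan((.585,-.01,.2,-.9))
E
```

```text
16.7 [ 0.65301428 -0.17025245  0.20609251] [0.40278188 0.13919642 0.50799525]
clamp_tip []
clamp_pivot [([0.5831, -0.1663, 0.0442], 0.6), ([0.5715, 0.0138, 0.0282], 0.53)]
jaw [([0.6693, -0.0225, 0.0822], 0.9)]
index [([0.667, -0.0244, 0.0844], 0.68), ([0.5701, 0.0149, 0.0316], 0.66)]
line30 [([0.5718, 0.0108, 0.0281], 0.7), ([0.582, -0.1658, 0.0444], 0.27)]
tube_stub []
clamp_tip [([0.5328, -0.2055, 0.0606], 0.74)]
clamp_pivot []
jaw [([0.6661, -0.0219, 0.0832], 0.63)]
clamp_tip [([0.5354, -0.2028, 0.0681], 0.74)]
index [([0.6638, -0.0224, 0.0889], 0.69), ([0.7051, -0.2024, 0.0069], 0.47)]
[ 0.338  0.065 -0.002] [-0.    -0.    -0.063]
```

Request:
{"op": "jog_arm", "data": {
  "motion": "0 0.08 0.02 0 0 0 -0.01; 0 0.17 0.03 0 0 0 -0.03; 0 0.25 0.05 0 0 0 -0.05; 0 0.338 0.065 0 0 0 -0.063; 0 0.338 0.065 0 0 0 -0.063"
}}

```text
time: 18.02
tool_pos: [0.5842, -0.0075, 0.1989]
tool_rot: [-0.0, 0.433, 0.901, 0.0]
contact_force: [0.2, 0.1, 0.5]
gripper_width: 0.003
grasp_force: 0.0
```

```bash
python3 - <<'E'
from h import *
import cv2
f=grab_frame('wrist');K=f['intrinsics'];T=f['world_from_camera'];C=f['color']
def polar(z,c,psi=np.linspace(-.3,.9,600),r=np.linspace(.045,.1,220)):
    R_,A=np.meshgrid(r,psi,indexing='ij');a=-.1+np.pi/2+A
    w=np.stack([c[0]+R_*np.cos(a),c[1]+R_*np.sin(a),np.full_like(R_,z)],-1)
    q=(w-T[:3,3])@T[:3,:3];uu=K[0,0]*q[...,0]/-q[...,2]+K[0,2];vv=K[1,1]*-q[...,1]/-q[...,2]+K[1,2]
    return cv2.remap(C,uu.astype('f4'),vv.astype('f4'),cv2.INTER_CUBIC)
cv2.imwrite('pics/pol2.png',np.vstack([polar(z,(.599,-.05))[::-1] for z in (.028,.036)])[:,:,::-1])
E
```

```text
(no output)
```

View pics/pol2.png

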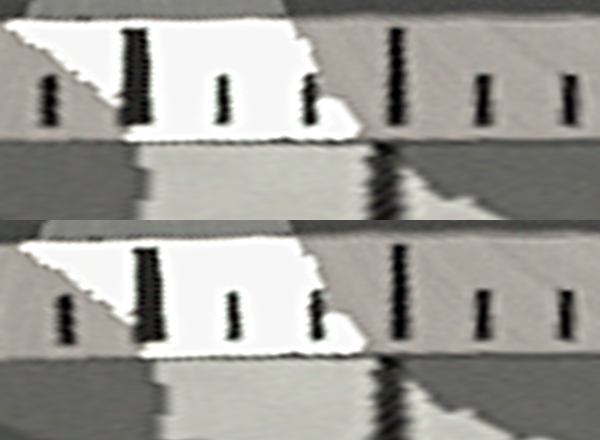

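The index (x≈391) still lines up with the 30° line (x≈397) to about 0.01 rad. The lever is home and the arm is clear, so I'm handing in.

```bash
python3 -c "
from plant import *
print(job_done())"
```

```text
the job is handed in; nothing more can be done
None
```

I set the vise to about 0.51 rad (the 30-degree line is 0.5236), pushed the clamp lever to its stop, and handed the job in at about 18 s with the arm clear; no verdict came back.

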